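# Clear the copper offcuts from under a swing-arm lamp

### The arm

A 7-joint arm with a two-finger parallel gripper is mounted at the origin on the work surface. World frame = base frame: x ahead of the robot, y to its left, z up, the work surface at z = 0. Lengths are in m, angles in rad, forces in N, time in s.
With the tool pointing down it reaches from about 0.4 to 0.85 m from the base axis. Payload 10.4 kg.
Tool frame: the origin (TCP) lies midway between the tips of the shut fingers; the grasp point (between the pads) lies r.grip_point_offset behind it (r.grip_point_offset is the distance from the TCP to the grasp point, in m); z points along the fingers, y is the line along which they close (so a half turn about z gives the same grasp; the last joint's range is limited). The gripper opens to 87 mm and grips with 3 to 60 N. Pads are 19 mm wide; open, the fingers measure 117 mm over their backs; the gripper's body (75 mm by 190 mm) begins 51 mm behind the grasp point.
Start: joints at [-1.26, 0.332, -0.065, 1.46, 0.022, 1.35, -0.088], TCP at [0.205, 0.591, 0.189] pointing down, gripper open.
Joint ranges: [-2.6, 2.6], [-0.5, 2.12], [-1.47, 1.34], [0.16, 2.42], [-1.27, 4.41], [0.06, 2.06], [-2.6, 2.6]. Speed limits (rad/s): [2.22, 2.22, 2.79, 2.79, 3.14, 3.14, 3.14].

### API

Orientations are given as a unit quaternion [x, y, z, w].
In Python, from bench import r gives the robot as it stands.
- The arm moves only by the tool play_rows, never from a script. Its arguments are lists of equal length, an entry for each row: "claw": the closure, from 0 (fully open) to 1 (shut); "delta_pos": the shift along the tool's x, y, z scaled (see below), a list of three; "delta_rot": the turn, a rotation vector about the tool's x, y, z scaled (see below), a list of three. A call has 1 to 8 rows; each row shifts and turns the commanded pose from where the row before left it, along the tool's axes as they then stand; what a row does not reach is not made up. The controller multiplies each number of a shift by 200 mm and each number of a turn by pi rad. A row lasts 1/10 s, in which the tool goes at most 50 mm and 8.59 degrees, less where a joint would pass 70% of its speed; a pose out of reach is approached as far as the arm can. A call with a number of a shift or a turn outside -1 to 1 is refused whole. A call with a gripper value outside its range is refused whole. The fingers move at their own pace and stop on an object; "squeeze" is the grip in N (left out, the last holds). Time passes only in rows, so rows that do not move let the fingers close. It gives the time, the measured TCP pose, the force, the opening and the grip force at its end, in the units of the state.
- r.read_state(): the state, without advancing time (a new reading comes with each control period).
- r.camera(name): name is "side" or "top"; returns a dict with "pixels" (480x640x3 uint8, red, green, blue), "camera_matrix" (3x3 intrinsics, pixels), "cam_to_world" (4x4, takes a point from camera to world coordinates). Camera axes: x right, y up, looking along -z (the intrinsics and any distortion apply to the point x, -y, -z); pixel columns grow to the right and rows downward; lengths in m; the calibration is good to about 2 mm. A picture is of the moment at which its call begins. There is no depth.
- r.close_job(): hands the job in; it is judged then, once.
The state is a dict: "time": time; "joint_positions": joint angles; "joint_vel": joint speeds; "joint_torque": joint torques, N m; "ee_pos": TCP position; "eef_rot": TCP orientation; "ft_force": force on the tool from outside, world axes, zero at the start; "torque": the same for the moment, N m; "width": finger opening in m; "grip_force": force on a finger pad.
Only numpy, scipy, OpenCV 4.12 (cv2) and the standard library are available. Lean on these libraries where they do the work, as an engineer would, in place of code of your own. Each camera call takes 0.05 s, during which the arm holds its last target. There are 200 camera calls.

### The job

Swing the yellow lamp arm aside until the lamp head is well clear of the aluminium plate; leave it aside while you take the green scraper block by its handle and sweep the three copper offcuts off the plate into the red scrap tray, without the robot itself touching the offcuts. Then stand the scraper upright back on the bench and swing the lamp back until its head is centred over the yellow ring on the plate. Leave the bottle, jar and tin where they are.

Things in the scene. Friction and masses are not known exactly. Their poses are not given: they have to be found in the camera images.
- plate: Fixed work: a level aluminium plate, 240 x 180 mm (x, y), 6 mm thick, top face 70 mm above the bench, on a 220 x 140 mm dark finned block (so it overhangs 20 mm at the +y and -y edges). Origin on the bench under the plate's centre. A row of copper return bends, up to 102 mm above the bench, stands along its +x edge from x = +94 to +106 mm; the rest of the top is bare and flat.
- plate_mark (a point): Centre of the yellow painted ring (92 mm outer diameter) on the plate's top face, 25 mm from the plate's centre towards its -x edge; partly hidden by the offcuts and the lamp at first.
- scrap_tray: Red open tray, fixed, 240 x 140 mm (x, y), walls 45 mm high and 5 mm thick, inner floor 8 mm above the bench. It stands along the plate's +y or -y side (it varies), its inner wall tucked about 10 mm under the plate's overhanging edge. Origin: centre of its underside.
- parts_tray: Blue open tray of the same size with good copper return bends in it, fixed, on the plate's other side. Nothing is to go in here. Origin: centre of its underside.
- lamp_arm (a joint): Swing of the lamp arm about its upright post (rad): grows counter-clockwise seen from above, from -1.75 to 1.75; at about 0 the arm reaches over the plate. The hinge is level and stiff (about 1.5 N at the grip moves it) and it stays where it is left.
- lamp_hinge (a point): Point on the hinge axis at the height of the arm's middle, 207 mm above the bench. The post (22 mm diameter, with a 90 mm foot) stands on the bench beyond the plate's +x edge.
- lamp_grip (a point): Middle of the upright orange grip on the lamp head: a round stub, 20 mm diameter, from 222 to 285 mm above the bench; this point is 260 mm up and 200 mm horizontally from the hinge. The black lamp head (90 mm diameter, 190 to 222 mm above the bench) is centred under it; the yellow arm bar (22 mm wide, 199 to 215 mm high) runs from it to the post. Push the grip (or the bar) sideways.
- offcut1: Flat copper strip offcut, 60 x 18 x 6 mm (x, y, z), 55 g, lying loose on the plate; origin at the centre of its underside, x along its length.
- offcut2: Flat copper strip offcut, 60 x 18 x 6 mm (x, y, z), 55 g, lying loose on the plate; origin at the centre of its underside, x along its length.
- offcut3: Flat copper strip offcut, 60 x 18 x 6 mm (x, y, z), 55 g, lying loose on the plate; origin at the centre of its underside, x along its length.
- scraper: Green scraper block, 150 x 40 x 28 mm (x, y, z), with a wooden handle rib on top, 100 mm long (x), 24 mm thick (y), from 28 to 70 mm above its underside; 0.25 kg. Stands upright on the bench, left or right of the plate. Origin: centre of its underside.
- flux_bottle: White bottle, 60 mm diameter, 140 mm tall, left of the plate if the scraper is on the right, else on the right; bystander. Origin: centre of its base.
- amber_jar: Amber glass jar with black lid, 60 mm diameter, 85 mm tall, out beside the far end of one tray; bystander. Origin: centre of its base.
- tin: Steel tin with a yellow label, 66 mm diameter, 90 mm tall, beside the far end of the other tray; bystander. Origin: centre of its base.

How it is judged:
On the way, in this order (a step that is already met when the one before it is completed fails the run):
1. the lamp head is wholly beyond the plate's left or right edge ((y of lamp_grip in the frame of plate above 0.135 m or y of lamp_grip in the frame of plate below -0.135 m)), for 0.2 s.
2. all three offcuts are in the red tray, the lamp still aside (x of offcut1 in the frame of scrap_tray between -0.12 and 0.12 m and y of offcut1 in the frame of scrap_tray between -0.07 and 0.07 m and z of each of offcut1, offcut2, offcut3 in the frame of scrap_tray below 0.045 m and x of offcut2 in the frame of scrap_tray between -0.12 and 0.12 m and y of offcut2 in the frame of scrap_tray between -0.07 and 0.07 m and x of offcut3 in the frame of scrap_tray between -0.12 and 0.12 m and y of offcut3 in the frame of scrap_tray between -0.07 and 0.07 m and (y of lamp_grip in the frame of plate above 0.135 m or y of lamp_grip in the frame of plate below -0.135 m)), for 0.2 s.
At the end, for the whole second after the job is handed in: All three offcuts lie at rest in the red scrap tray; the scraper stands upright on the bench itself (not on the plate or in a tray), at rest; the lamp head's centre is within 30 mm (seen from above) of the centre of the yellow ring, and the arm is still (x of offcut1 in the frame of scrap_tray between -0.12 and 0.12 m and y of offcut1 in the frame of scrap_tray between -0.07 and 0.07 m and z of each of offcut1, offcut2, offcut3 in the frame of scrap_tray below 0.045 m and x of offcut2 in the frame of scrap_tray between -0.12 and 0.12 m and y of offcut2 in the frame of scrap_tray between -0.07 and 0.07 m and x of offcut3 in the frame of scrap_tray between -0.12 and 0.12 m and y of offcut3 in the frame of scrap_tray between -0.07 and 0.07 m and linear speed of each of offcut1, offcut2, offcut3, scraper below 0.02 m/s and horizontal distance between lamp_grip and plate_mark below 0.03 m and velocity of joint lamp_arm between -0.05 and 0.05 rad/s and height (world z) of scraper below 0.005 m and angle between scraper's own z axis and vertical below 0.15 rad); the robot touches nothing.
It fails at once if the robot touches an offcut (contact force between any of the fingers, the arm and offcut1 above 0.5 N or contact force between any of the fingers, the arm and offcut2 above 0.5 N or contact force between any of the fingers, the arm and offcut3 above 0.5 N).
It fails at once if the flux bottle is moved more than 30 mm (distance of flux_bottle from where it was at the start of the episode above 0.03 m).
It fails at once if the amber jar is moved more than 30 mm (distance of amber_jar from where it was at the start of the episode above 0.03 m).
It fails at once if the tin is moved more than 30 mm (distance of tin from where it was at the start of the episode above 0.03 m).
It also fails if it takes over 72 s, if anything falls off the work surface, if the arm or the gripper's body presses on something with over 40 N, if the wrist force passes 120 N, or if a joint passes its speed limit or range.

## Working session

There is one attempt and no reset: what is moved stays moved. The work goes in short steps, Python scripts to look and compute and a tool call to move; the robot and the scene stay as the last step left them, time stands still between calls to the robot, and variables do not carry over. Pictures are saved under pics/ and viewed, at most 10 in all, crops included, and the job is handed in when it is done.

Besides the shell and the picture viewer there is one more tool, called after "Call:" in YAML: its name, and indented under it one key for each argument. play_rows: Moves the arm, as the interface text tells. Shifts and turns lie within -1 to 1; 1 stands for 200 mm of shift or pi rad of turn. Its arguments: {"type":"object","properties":{"claw":{"type":"array"},"delta_pos":{"type":"array"},"delta_rot":{"type":"array"},"squeeze":{"type":"number"}},"required":["claw","delta_pos","delta_rot"]}

```bash
mkdir -p pics; ls; python3 - <<'E'
from bench import r
import cv2,json
s=r.read_state();print(s['time'],s['ee_pos'],s['eef_rot'],s['width'],r.grip_point_offset)
for n in('top','side'):
    c=r.camera(n);cv2.imwrite(f'pics/{n}0.png',c['pixels'][:,:,::-1]);print(n,c['camera_matrix'].tolist(),c['cam_to_world'].round(4).tolist(),[k for k in c])
E
```

```text
pics
0.0 [0.20461832 0.59007471 0.18803235] [ 1.66120340e-01  9.86105220e-01 -7.20167185e-04 -9.96545044e-05] 0.08699819129175793 0.0187
top [[487.9004439127756, 0.0, 324.94381800340574], [0.0, 487.9004439127756, 237.07383425782118], [0.0, 0.0, 1.0]] [[-0.024, 0.983, -0.1819, 0.3425], [-0.9997, -0.0248, -0.002, -0.0013], [-0.0065, 0.1817, 0.9833, 1.3234], [0.0, 0.0, 0.0, 1.0]] ['pixels', 'camera_matrix', 'cam_to_world']
side [[435.0520054719448, 0.0, 322.4590984268079], [0.0, 435.0520054719448, 239.49160540377227], [0.0, 0.0, 1.0]] [[-0.9011, 0.3073, -0.3059, 0.2898], [-0.4333, -0.6651, 0.6082, 0.5623], [-0.0166, 0.6806, 0.7325, 0.8408], [0.0, 0.0, 0.0, 1.0]] ['pixels', 'camera_matrix', 'cam_to_world']
```

View pics/top0.png

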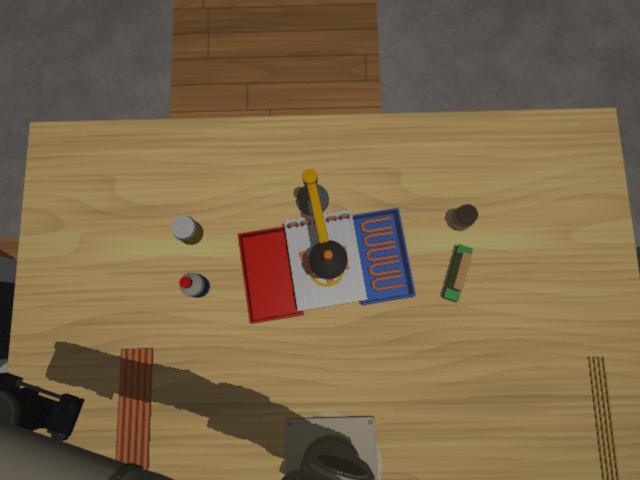

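View pics/side0.png

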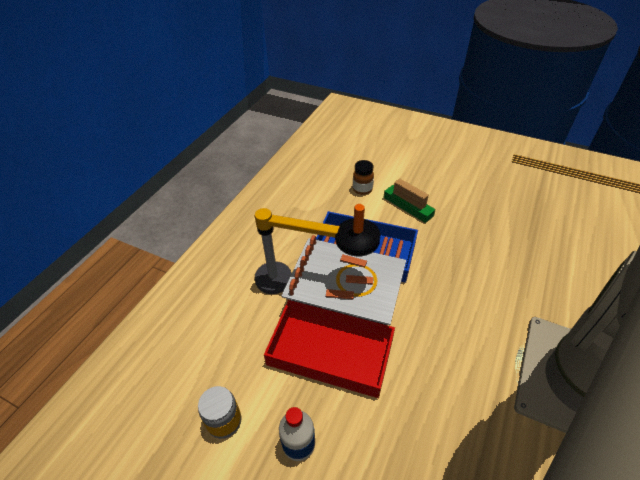

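```bash
cat > h.py <<'E'
import numpy as np
from bench import r
from scipy.optimize import least_squares
C={n:r.camera(n) for n in('top','side')}
def ray(n,p):
    c=C[n];d=np.linalg.inv(c['camera_matrix'])@[p[0],p[1],1];d=d*[1,-1,-1]
    T=c['cam_to_world'];return T[:3,3],T[:3,:3]@d
def atz(n,p,z):
    o,d=ray(n,p);return o+d*(z-o[2])/d[2]
def proj(n,P):
    c=C[n];T=c['cam_to_world'];q=T[:3,:3].T@(np.asarray(P)-T[:3,3]);q=q*[1,-1,-1];u=c['camera_matrix']@q;return u[:2]/u[2]
def tri(a,b):
    o1,d1=ray('top',a);o2,d2=ray('side',b)
    s=np.linalg.lstsq(np.c_[d1,-d2],o2-o1,rcond=None)[0]
    p,q=o1+s[0]*d1,o2+s[1]*d2;return (p+q)/2,np.linalg.norm(p-q)
E
python3 - <<'E'
from h import *
import cv2
np.set_printoptions(precision=4,suppress=True)
print('grip top tri',tri((328,255),(359,207)))
print('hinge top tri',tri((310,176),(263,214)))
print('scraper handle', [atz('top',p,.07) for p in((466,252),(459,288))])
a=C['top']['pixels'][160:330,230:420,::-1];cv2.imwrite('pics/c1.png',cv2.resize(a,None,fx=3.5,fy=3.5,interpolation=cv2.INTER_CUBIC))
b=C['top']['pixels'][195:310,420:500,::-1];d=C['side']['pixels'][150:230,345:445,::-1];e=C['side']['pixels'][195:320,250:430,::-1]
m=np.zeros((600,800,3),np.uint8)
def put(x,y,im,f):
    k=cv2.resize(im,None,fx=f,fy=f,interpolation=cv2.INTER_CUBIC);m[y:y+k.shape[0],x:x+k.shape[1]]=k
put(0,0,b,4);put(330,0,d,3);put(330,245,e,2.6);cv2.imwrite('pics/c2.png',m)
E
```

```text
grip top tri (array([ 0.496 , -0.0047,  0.283 ]), np.float64(0.001027113736854458))
hinge top tri (array([0.6934, 0.0325, 0.2186]), np.float64(0.0013422735761833156))
scraper handle [array([ 0.5257, -0.3634,  0.07  ]), array([ 0.4332, -0.3384,  0.07  ])]
```

View pics/c1.png

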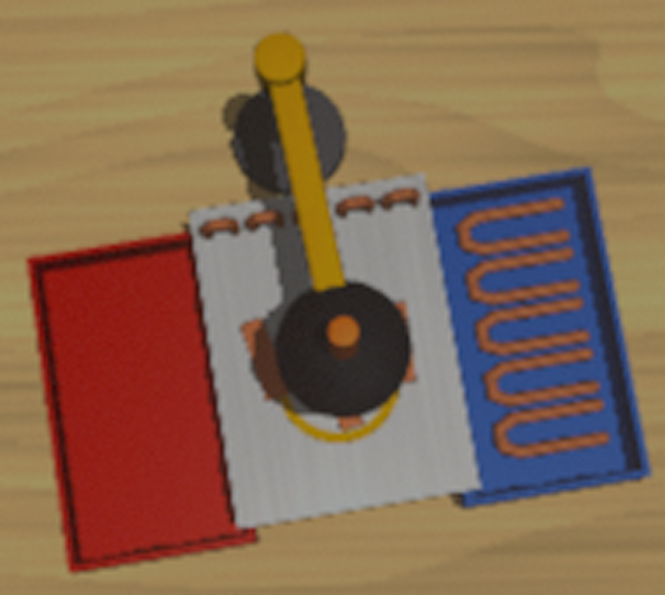

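View pics/c2.png

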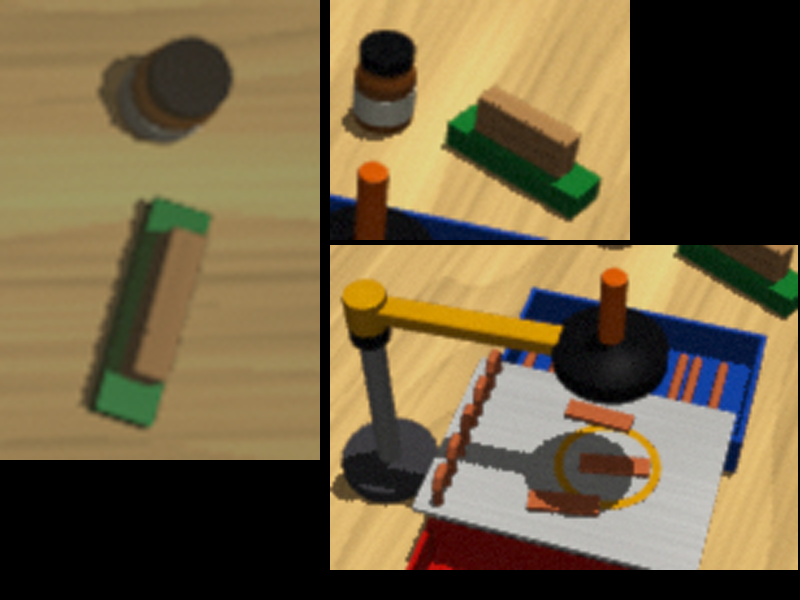

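```bash
cat > m.py <<'E'
from h import *
np.set_printoptions(precision=4,suppress=True)
k=[np.array(p)/3.5+[230,160] for p in((190,212),(425,177),(480,488),(238,527))]
W=np.array([atz('top',p,.076) for p in k]);print(W)
L=np.array([(.12,.09),(.12,-.09),(-.12,-.09),(-.12,.09)])
def R2(a): return np.array([[np.cos(a),-np.sin(a)],[np.sin(a),np.cos(a)]])
f=least_squares(lambda v:(L@R2(v[2]).T+v[:2]-W[:,:2]).ravel(),[.5,0,0]);v=f.x;print('plate',v,f.fun)
tf=lambda P:(np.asarray(P)[:2]-v[:2])@R2(v[2])
tw=lambda p:R2(v[2])@np.asarray(p)+v[:2]
print('mark',tw((-.025,0)))
s=lambda x,y:(250+(x-330)/2.6,195+(y-245)/2.6)
for n,a,b in(('A',(567,408),(632,423)),('B',(581,463),(650,467)),('C',(528,500),(599,508))):
    P=[atz('side',s(*q),.080) for q in(a,b)];print(n,[tf(p) for p in P],'c',tf((P[0]+P[1])/2))
for n,q in(('plateside TLfar',(480,362)),('nearR',(735,408)),('nearL',(700,568)),('farL',(415,508))): print(n,tf(atz('side',s(*q),.076)))
hc=tri((462.1,271.5),(412,188.7));print('handle top',hc,tf(hc[0]))
t=[atz('top',(420+x/4,195+y/4),.07) for x,y in((172,230),(207,236),(160,383),(135,374))];print('handle corners',np.array(t),np.mean(t,0))
d=(t[0]+t[1]-t[2]-t[3])[:2];print('yaw scraper',np.arctan2(d[1],d[0]),np.linalg.norm(d)/2)
g=tri((328,255),(359,207))[0];hi=tri((310,176),(263,214))[0];print('grip,hinge plate fr',tf(g),tf(hi))
print('jar lid',atz('top',(467,214),.085),'bottle',atz('top',(186,283),.14),'tin',atz('top',(185,228),.09))
E
python3 m.py
```

```text
[[ 0.6198  0.1066  0.076 ]
 [ 0.6422 -0.0699  0.076 ]
 [ 0.4095 -0.102   0.076 ]
 [ 0.3858  0.074   0.076 ]]
plate [0.5143 0.0022 0.1349] [ 0.0013  0.0009  0.0032 -0.0009 -0.002  -0.0012 -0.0025  0.0012]
mark [ 0.4896 -0.0012]
A [array([ 0.0241, -0.0418]), array([-0.0348, -0.042 ])] c [-0.0054 -0.0419]
B [array([-0.0044,  0.0134]), array([-0.061 ,  0.0003])] c [-0.0327  0.0069]
C [array([0.0268, 0.0633]), array([-0.031 ,  0.0537])] c [-0.0021  0.0585]
plateside TLfar [ 0.1173 -0.075 ]
nearR [-0.117  -0.0888]
nearL [-0.1212  0.0828]
farL [0.1143 0.0959]
handle top (array([ 0.4747, -0.3502,  0.0678]), np.float64(0.001696850918724345)) [-0.0867 -0.3439]
handle corners [[ 0.5246 -0.3556  0.07  ]
 [ 0.5201 -0.3779  0.07  ]
 [ 0.4261 -0.3405  0.07  ]
 [ 0.4322 -0.3249  0.07  ]] [ 0.4758 -0.3497  0.07  ]
yaw scraper -0.35007643105932335 0.09920980749485032
grip,hinge plate fr [-0.0191 -0.0043] [0.1815 0.0059]
jar lid [ 0.6232 -0.3693  0.085 ] bottle [0.4564 0.3413 0.14  ] tin [0.6036 0.3623 0.09  ]
```

```bash
cat > p.py <<'E'
import sys,json,numpy as np
from bench import r
from scipy.spatial.transform import Rotation as R
# usage: p.py step_mm x,y,z,psi [x,y,z,psi ...]; psi = yaw of tool y minus 90deg
step=float(sys.argv[1])/1000
s=r.read_state();Rt=R.from_quat(s['eef_rot']);p=np.array(s['ee_pos'])
def yaw(Rm): a=Rm.apply([0,1,0]);return np.arctan2(-a[0],a[1])
print('t',round(s['time'],2),p.round(4),'psi',round(yaw(Rt),3),'tilt',Rt.apply([0,0,1]).round(4)[:2],'w',round(s['width'],4),'F',np.round(s['ft_force'],1))
psi=yaw(Rt);DP=[];DR=[]
for a in sys.argv[2:]:
    t=np.array([float(k) for k in a.split(',')])
    n=max(1,int(np.ceil(np.linalg.norm(t[:3]-p)/step-.01)),int(np.ceil(abs(t[3]-psi)/.14)))
    for i in range(n):
        k=n-i
        ax=np.array([[-np.cos(psi),-np.sin(psi),0],[-np.sin(psi),np.cos(psi),0],[0,0,-1]])
        l=np.round(ax@((t[:3]-p)/k)/.2,3);w=round(-(t[3]-psi)/k/np.pi,3)
        DP.append(l.tolist());DR.append([0,0,w]);p=p+ax.T@l*.2;psi-=w*np.pi
for i in range(0,len(DP),8): print(DP[i:i+8],'\n  ',[d[2] for d in DR[i:i+8]])
E
python3 p.py 48 0.494,-0.003,0.315,0.168 0.494,-0.003,0.243,0.168
```

```text
t 0.3 [0.2047 0.5904 0.1886] psi -0.334 tilt [-0.0001 -0.0004] w 0.0868 F [ 0.4  0.3 -1.1]
[[-0.167, -0.166, -0.045], [-0.161, -0.172, -0.045], [-0.155, -0.178, -0.045], [-0.149, -0.183, -0.045], [-0.142, -0.188, -0.045], [-0.135, -0.193, -0.045], [-0.128, -0.198, -0.045], [-0.121, -0.202, -0.045]] 
   [np.float64(-0.011), np.float64(-0.011), np.float64(-0.011), np.float64(-0.012), np.float64(-0.011), np.float64(-0.012), np.float64(-0.011), np.float64(-0.012)]
[[-0.113, -0.207, -0.045], [-0.106, -0.211, -0.045], [-0.098, -0.214, -0.045], [-0.091, -0.218, -0.046], [-0.083, -0.221, -0.045], [-0.075, -0.223, -0.046], [0.0, -0.0, 0.18], [0.0, -0.0, 0.18]] 
   [np.float64(-0.011), np.float64(-0.012), np.float64(-0.011), np.float64(-0.012), np.float64(-0.011), np.float64(-0.012), np.float64(0.0), np.float64(0.0)]
```

Call:
play_rows:
  claw: [0,0,0,0,0,0,0,0]
  delta_pos:
    - [-0.167,-0.166,-0.08]
    - [-0.161,-0.172,-0.08]
    - [-0.155,-0.178,-0.08]
    - [-0.149,-0.183,-0.08]
    - [-0.142,-0.188,-0.08]
    - [-0.135,-0.193,-0.08]
    - [-0.128,-0.198,-0.08]
    - [-0.121,-0.202,-0.08]
  delta_rot:
    - [0,0,-0.011]
    - [0,0,-0.011]
    - [0,0,-0.011]
    - [0,0,-0.012]
    - [0,0,-0.011]
    - [0,0,-0.012]
    - [0,0,-0.011]
    - [0,0,-0.012]

```text
time: 1.1
ee_pos: [0.3704, 0.2495, 0.3177]
eef_rot: [0.023, 1.0, 0.0, 0.0]
ft_force: [0.6, 0.1, 0.5]
width: 0.0871
grip_force: 0.0
```

```bash
sed -i "s/\[d\[2\] for d/[float(d[2]) for d/" p.py; python3 p.py 48 0.494,-0.003,0.320,0.168
```

```text
t 1.1 [0.3704 0.2495 0.3177] psi -0.047 tilt [0.0003 0.0008] w 0.0871 F [0.6 0.1 0.5]
[[-0.113, -0.205, -0.002], [-0.105, -0.209, -0.002], [-0.098, -0.213, -0.002], [-0.09, -0.216, -0.002], [-0.083, -0.22, -0.002], [-0.074, -0.222, -0.002]] 
   [-0.011, -0.011, -0.012, -0.011, -0.012, -0.011]
```

Call:
play_rows:
  claw: [0,0,0,0,0,0,0]
  delta_pos:
    - [-0.113,-0.205,-0.002]
    - [-0.105,-0.209,-0.002]
    - [-0.098,-0.213,-0.002]
    - [-0.09,-0.216,-0.002]
    - [-0.083,-0.22,-0.002]
    - [-0.074,-0.222,-0.002]
    - [0,0,0]
  delta_rot:
    - [0,0,-0.011]
    - [0,0,-0.011]
    - [0,0,-0.012]
    - [0,0,-0.011]
    - [0,0,-0.012]
    - [0,0,-0.011]
    - [0,0,0]

```text
time: 1.8
ee_pos: [0.4943, -0.0077, 0.3195]
eef_rot: [-0.079, 0.997, -0.001, 0.0]
ft_force: [-0.1, -0.0, -0.5]
width: 0.0869
grip_force: 0.0
```

```bash
cat > arc.py <<'E'
import numpy as np
h=np.array([.693,.0315])
out=[]
for d in np.radians(np.arange(199,271,10)): # 189.6 -> 
    out.append('%.4f,%.4f,0.243,%.3f'%(*(h+.2*np.array([np.cos(d),np.sin(d)])),min(d-np.pi,1.5)))
print(' '.join(out))
E
python3 p.py 40 0.494,-0.003,0.243,0.168; python3 arc.py
```

```text
t 1.8 [ 0.4943 -0.0077  0.3195] psi 0.158 tilt [ 0.0011 -0.0016] w 0.0869 F [-0.1 -0.  -0.5]
[[-0.001, 0.012, 0.191], [-0.001, 0.012, 0.191]] 
   [-0.002, -0.001]
0.5039,-0.0336,0.243,0.332 0.5181,-0.0655,0.243,0.506 0.5376,-0.0944,0.243,0.681 0.5618,-0.1194,0.243,0.855 0.5900,-0.1399,0.243,1.030 0.6213,-0.1552,0.243,1.204 0.6548,-0.1648,0.243,1.379 0.6895,-0.1685,0.243,1.500
```

Call:
play_rows:
  claw: [0,0,0.6,0.6,0.6,0.6]
  delta_pos:
    - [0,0.012,0.191]
    - [0,0.012,0.191]
    - [0,0,0]
    - [0,0,0]
    - [0,0,0]
    - [0,0,0]
  delta_rot:
    - [0,0,-0.002]
    - [0,0,-0.001]
    - [0,0,0]
    - [0,0,0]
    - [0,0,0]
    - [0,0,0]
  squeeze: 5

```text
time: 2.4
ee_pos: [0.4933, 0.0036, 0.2447]
eef_rot: [-0.087, 0.996, 0.0, 0.001]
ft_force: [-0.3, -0.7, 0.5]
width: 0.0627
grip_force: 0.0
```

```bash
python3 p.py 20 $(python3 arc.py)
python3 - <<'E'
from bench import r
import cv2
m=cv2.hconcat([r.camera('top')['pixels'][140:340,220:420,::-1],r.camera('side')['pixels'][150:350,240:440,::-1]])
cv2.imwrite('pics/c3.png',cv2.resize(m,None,fx=2,fy=2,interpolation=cv2.INTER_CUBIC))
E
```

```text
t 2.4 [0.4933 0.0036 0.2447] psi 0.175 tilt [0.0027 0.0008] w 0.0627 F [-0.3 -0.7  0.5]
[[-0.01, -0.096, 0.004], [-0.002, -0.097, 0.004], [-0.008, -0.087, 0.0], [0.0, -0.087, 0.0], [-0.008, -0.087, 0.0], [0.001, -0.087, 0.0], [-0.008, -0.087, 0.0], [-0.0, -0.087, 0.0]] 
   [-0.025, -0.025, -0.028, -0.027, -0.028, -0.028, -0.028, -0.027]
[[-0.008, -0.087, 0.0], [0.0, -0.087, 0.0], [-0.008, -0.087, 0.0], [0.001, -0.087, 0.0], [-0.008, -0.087, 0.0], [0.0, -0.087, 0.0], [-0.007, -0.087, 0.0], [-0.003, -0.087, 0.0]] 
   [-0.028, -0.028, -0.028, -0.028, -0.028, -0.027, -0.019, -0.02]
```

View pics/c3.png

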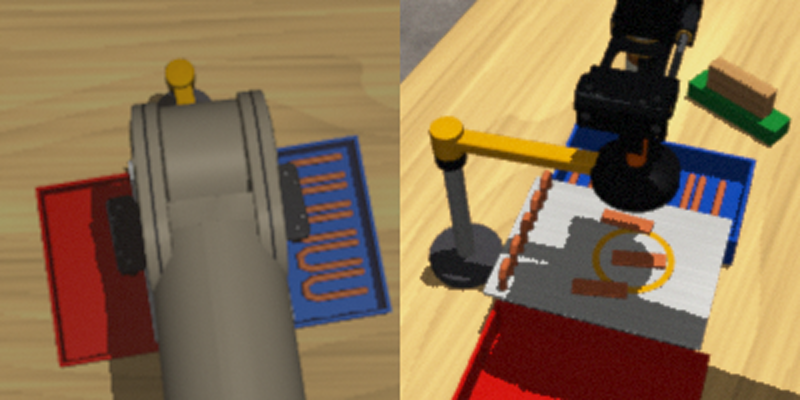

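Call:
play_rows:
  claw: [0.6,0.6,0.6,0.6,0.6,0.6,0.6,0.6]
  delta_pos:
    - [-0.01,-0.096,0.004]
    - [-0.002,-0.097,0.004]
    - [-0.008,-0.087,0.0]
    - [0.0,-0.087,0.0]
    - [-0.008,-0.087,0.0]
    - [0.001,-0.087,0.0]
    - [-0.008,-0.087,0.0]
    - [0.0,-0.087,0.0]
  delta_rot:
    - [0,0,-0.025]
    - [0,0,-0.025]
    - [0,0,-0.028]
    - [0,0,-0.027]
    - [0,0,-0.028]
    - [0,0,-0.028]
    - [0,0,-0.028]
    - [0,0,-0.027]

```text
time: 3.3
ee_pos: [0.5548, -0.1144, 0.2406]
eef_rot: [-0.394, 0.919, -0.001, -0.002]
ft_force: [-3.1, 0.8, 0.8]
width: 0.035
grip_force: 1.1
```

```bash
python3 p.py 20 $(python3 arc.py | cut -d' ' -f5-)
```

```text
t 3.3 [ 0.5548 -0.1144  0.2406] psi 0.809 tilt [-0.0027 -0.0038] w 0.035 F [-3.1  0.8  0.8]
[[-0.01, -0.072, -0.004], [-0.004, -0.072, -0.004], [0.001, -0.072, -0.004], [-0.008, -0.087, -0.0], [0.0, -0.087, -0.0], [-0.007, -0.087, -0.0], [-0.0, -0.087, -0.0], [-0.008, -0.087, -0.0]] 
   [-0.023, -0.024, -0.023, -0.028, -0.028, -0.028, -0.027, -0.019]
[[-0.002, -0.087, -0.0]] 
   [-0.02]
```

Call:
play_rows:
  claw: [0.6,0.6,0.6,0.6,0.6,0.6,0.6,0.6]
  delta_pos:
    - [-0.008,-0.08,0]
    - [0,-0.08,0]
    - [-0.004,-0.087,0]
    - [-0.006,-0.087,0.0]
    - [0.0,-0.087,0.0]
    - [-0.007,-0.087,0.0]
    - [0.0,-0.087,0.0]
    - [-0.006,-0.08,0.0]
  delta_rot:
    - [0,0,-0.025]
    - [0,0,-0.025]
    - [0,0,-0.026]
    - [0,0,-0.028]
    - [0,0,-0.028]
    - [0,0,-0.028]
    - [0,0,-0.02]
    - [0,0,-0.015]

```text
time: 4.1
ee_pos: [0.6145, -0.1514, 0.2217]
eef_rot: [-0.54, 0.841, 0.0, -0.028]
ft_force: [-0.9, 0.7, 0.3]
width: 0.0349
grip_force: 0.8
```

Call:
play_rows:
  claw: [0,0,0,0,0]
  delta_pos:
    - [0,0,0]
    - [0,0,0]
    - [0,0.02,0]
    - [0,0.02,-0.1]
    - [0,0,-0.25]
  delta_rot:
    - [0,0,0]
    - [0,0,0]
    - [0,0,0]
    - [0,0,0]
    - [0,0,0]

```text
time: 4.6
ee_pos: [0.6078, -0.144, 0.2888]
eef_rot: [-0.54, 0.841, 0.001, -0.032]
ft_force: [0.4, 0.5, 1.2]
width: 0.0669
grip_force: 0.0
```

```bash
python3 p.py 48 0.476,-0.3502,0.18,-0.31
```

```text
t 4.6 [ 0.6078 -0.144   0.2888] psi 1.14 tilt [-0.0555 -0.0329] w 0.0669 F [0.4 0.5 1.2]
[[0.11, 0.015, 0.049], [0.111, 0.001, 0.049], [0.11, -0.014, 0.05], [0.108, -0.028, 0.049], [0.103, -0.042, 0.05], [0.096, -0.056, 0.049], [0.088, -0.068, 0.05], [0.079, -0.079, 0.049]] 
   [0.042, 0.042, 0.042, 0.042, 0.042, 0.042, 0.042, 0.042]
[[0.068, -0.088, 0.05], [0.055, -0.097, 0.049], [0.043, -0.103, 0.05]] 
   [0.042, 0.042, 0.042]
```

```bash
python3 - <<'E'
from h import *
from scipy.spatial.transform import Rotation as R
s=r.read_state();print(np.round(s['joint_positions'],3))
Rt=R.from_quat(s['eef_rot'])
def rd(psi): return R.from_matrix(np.array([[-np.cos(psi),-np.sin(psi),0],[-np.sin(psi),np.cos(psi),0],[0,0,-1]]).T)
for psi in(1.14,.2): print(psi,(Rt.inv()*rd(psi)).as_rotvec()/np.pi)
import cv2
m=cv2.hconcat([C['top']['pixels'][140:340,220:420,::-1],C['side']['pixels'][130:330,240:440,::-1]])
cv2.imwrite('pics/c4.png',cv2.resize(m,None,fx=2,fy=2,interpolation=cv2.INTER_CUBIC))
E
```

```text
[ 0.773  0.503 -0.991  1.188  0.445  1.699  2.595]
1.14 [ 0.00747625 -0.0151287   0.00021432]
0.2 [-1.93026369e-04 -1.75126131e-02  2.99353394e-01]
```

View pics/c4.png

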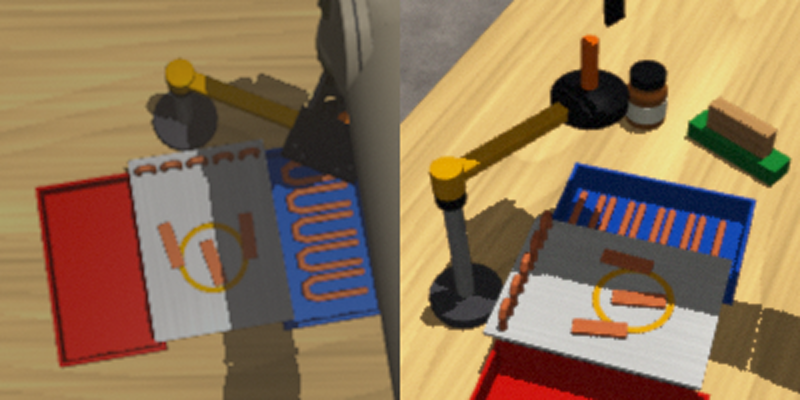

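Call:
play_rows:
  claw: [0.5,1,1,1,1,1,1,1]
  delta_pos:
    - [0,0,-0.2]
    - [0,0,0]
    - [0,0,0]
    - [0,0,0]
    - [0,0,0]
    - [0,0,0]
    - [0,0,0]
    - [0,0,0]
  delta_rot:
    - [0.0075,-0.015,0]
    - [0,0,0.044]
    - [0,0,0.044]
    - [0,0,0.044]
    - [0,0,0.044]
    - [0,0,0.044]
    - [0,0,0.044]
    - [0,0,0.044]

```text
time: 5.5
ee_pos: [0.612, -0.1424, 0.3316]
eef_rot: [-0.083, 0.997, 0.0, -0.004]
ft_force: [0.2, 0.2, 0.9]
width: 0.0269
grip_force: 0.0
```

```bash
python3 p.py 45 0.565,-0.155,0.33,0.0 0.565,-0.155,0.245,0.0; python3 -c "
from bench import r;print(r.read_state()['joint_positions'])
from h import *
print(atz('side',(335,150),.285),atz('top',(220+345/2,140+118/2),.285))"
```

```text
t 5.5 [ 0.612  -0.1424  0.3316] psi 0.167 tilt [-0.0071  0.0001] w 0.0269 F [0.2 0.2 0.9]
[[0.121, -0.011, 0.004], [0.12, -0.022, 0.004], [-0.0, -0.0, 0.212], [-0.0, -0.0, 0.213]] 
   [0.027, 0.026, 0.0, 0.0]
[ 0.7553267   0.4507121  -0.91566716  1.1461188   0.3552077   1.70729431
  1.67691934]
[ 0.61139942 -0.14771962  0.285     ] [ 0.61572113 -0.14937993  0.285     ]
```

Call:
play_rows:
  claw: [1,1,1,1,1,1,1,1]
  delta_pos:
    - [0.121,-0.011,0.004]
    - [0.12,-0.022,0.004]
    - [0,0,0.212]
    - [0,0,0.213]
    - [-0.1,-0.015,0]
    - [-0.1,-0.015,0]
    - [-0.1,-0.015,0]
    - [-0.1,-0.01,0]
  delta_rot:
    - [0,0,0.027]
    - [0,0,0.026]
    - [0,0,0]
    - [0,0,0]
    - [0,0,0]
    - [0,0,0]
    - [0,0,0]
    - [0,0,0]

```text
time: 6.4
ee_pos: [0.6448, -0.167, 0.2438]
eef_rot: [-0.005, 1.0, 0.0, -0.005]
ft_force: [-2.2, -0.4, 1.3]
width: 0.0006
grip_force: 0.8
```

Call:
play_rows:
  claw: [1,0.5,0,0,0,0]
  delta_pos:
    - [-0.08,0,0]
    - [0.15,0,0]
    - [0.2,-0.1,-0.1]
    - [0.1,-0.22,0]
    - [0.05,-0.23,0]
    - [0.1,-0.2,0.1]
  delta_rot:
    - [0,0,0]
    - [0,0,0]
    - [0,0,0]
    - [0,0,0]
    - [0,0,0]
    - [0,0,0.025]

```text
time: 7.0
ee_pos: [0.5421, -0.3193, 0.2469]
eef_rot: [0.034, 0.999, -0.001, -0.002]
ft_force: [0.2, -0.3, -0.3]
width: 0.0323
grip_force: 0.0
```

```bash
python3 p.py 45 0.4755,-0.350,0.13,-0.31;  python3 - <<'E'
from h import *
import cv2
s=r.read_state();print(np.round(s['joint_positions'],2))
m=cv2.hconcat([C['top']['pixels'][140:340,250:500,::-1],C['side']['pixels'][130:330,240:440,::-1]])
cv2.imwrite('pics/c5.png',cv2.resize(m,None,fx=1.77,fy=1.77,interpolation=cv2.INTER_CUBIC))
# scraper yaw from block edges (mosaic c2)
q=[atz('top',(420+x/4,195+y/4),.028) for x,y in((155,197),(210,212),(152,427),(88,408))]
print(np.round(q,4)); 
for a,b in((0,3),(1,2)): d=q[a]-q[b];print(np.arctan2(d[1],d[0]))
E
```

```text
t 7.0 [ 0.5421 -0.3193  0.2469] psi -0.069 tilt [-0.0041 -0.0014] w 0.0323 F [ 0.2 -0.3 -0.3]
[[0.08, -0.044, 0.146], [0.078, -0.049, 0.146], [0.075, -0.053, 0.146], [0.071, -0.058, 0.146]] 
   [0.019, 0.019, 0.019, 0.02]
[ 1.06  0.44 -0.83  1.32  0.32  1.52  1.75]
[[ 0.5534 -0.3577  0.028 ]
 [ 0.5423 -0.3938  0.028 ]
 [ 0.4002 -0.3444  0.028 ]
 [ 0.4137 -0.3033  0.028 ]]
-0.37173612349220064
-0.3344668179551625
```

View pics/c5.png

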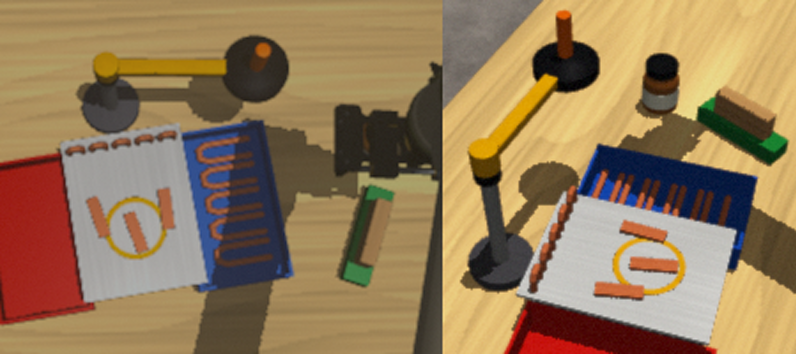

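Call:
play_rows:
  claw: [0,0,0,0,0,0,0,0]
  delta_pos:
    - [0.078,-0.044,0.14]
    - [0.076,-0.05,0.14]
    - [0.073,-0.055,0.14]
    - [0.069,-0.059,0.14]
    - [0,0,0]
    - [0,0,0]
    - [0,0,0]
    - [0,0,0]
  delta_rot:
    - [0,0,0.022]
    - [0,0,0.022]
    - [0,0,0.022]
    - [0,0,0.023]
    - [0,0,0]
    - [0,0,0]
    - [0,0,0]
    - [0,0,0]

```text
time: 7.9
ee_pos: [0.4767, -0.3471, 0.1342]
eef_rot: [0.174, 0.985, 0.0, -0.003]
ft_force: [0.4, -0.3, 0.1]
width: 0.0869
grip_force: 0.0
```

```bash
python3 p.py 30 0.4765,-0.350,0.036,-0.35
```

```text
t 7.9 [ 0.4767 -0.3471  0.1342] psi -0.349 tilt [-0.0061  0.0012] w 0.0869 F [ 0.4 -0.3  0.1]
[[-0.001, -0.004, 0.123], [-0.001, -0.003, 0.123], [-0.001, -0.004, 0.123], [-0.001, -0.003, 0.122]] 
   [0.0, 0.0, 0.0, 0.0]
```

Call:
play_rows:
  claw: [0,0,0,0,0,0.5,1,1]
  delta_pos:
    - [-0.001,-0.004,0.123]
    - [-0.001,-0.003,0.123]
    - [-0.001,-0.004,0.123]
    - [-0.001,-0.003,0.122]
    - [0,0,0]
    - [0,0,0]
    - [0,0,0]
    - [0,0,0]
  delta_rot:
    - [0,-0.002,0]
    - [0,0,0]
    - [0,0,0]
    - [0,0,0]
    - [0,0,0]
    - [0,0,0]
    - [0,0,0]
    - [0,0,0]
  squeeze: 30

```text
time: 8.7
ee_pos: [0.4753, -0.3509, 0.036]
eef_rot: [0.175, 0.985, -0.001, -0.0]
ft_force: [0.0, -0.1, 1.3]
width: 0.0704
grip_force: 0.0
```

Call:
play_rows:
  claw: [1,1,1,1,1,1,1,1]
  delta_pos:
    - [0,0,0]
    - [0,0,0]
    - [0,0,0]
    - [0,0,0]
    - [0,0,0]
    - [0,0,0]
    - [0,0,0]
    - [0,0,0]
  delta_rot:
    - [0,0,0]
    - [0,0,0]
    - [0,0,0]
    - [0,0,0]
    - [0,0,0]
    - [0,0,0]
    - [0,0,0]
    - [0,0,0]

```text
time: 9.5
ee_pos: [0.4743, -0.3504, 0.0343]
eef_rot: [0.175, 0.985, -0.0, -0.001]
ft_force: [-0.1, -0.4, 0.6]
width: 0.0227
grip_force: 30.0
```

```bash
python3 p.py 40 0.4765,-0.350,0.19,-0.31; python3 -c "
import numpy as np
a=.135
for x,y in((-.02,-.088),(-.02,.115)): print(.5143+x*np.cos(a)-y*np.sin(a),.0022+x*np.sin(a)+y*np.cos(a))"
```

```text
t 9.5 [ 0.4743 -0.3504  0.0343] psi -0.352 tilt [-0.0025  0.0003] w 0.0227 F [-0.1 -0.4  0.6]
[[-0.002, 0.001, -0.195], [-0.003, 0.001, -0.194], [-0.002, 0.002, -0.195], [-0.003, 0.001, -0.194]] 
   [-0.003, -0.003, -0.004, -0.003]
0.5063259207445557 -0.08769112336614718
0.47900408761006397 0.11346184686837604
```

Call:
play_rows:
  claw: [1,1,1,1]
  delta_pos:
    - [0,0,-0.1]
    - [0,0,-0.2]
    - [0,0,-0.24]
    - [0,0,-0.24]
  delta_rot:
    - [0,0,0]
    - [0,0,0]
    - [0,0,0]
    - [0,0,0]

```text
time: 9.9
ee_pos: [0.4741, -0.3501, 0.1916]
eef_rot: [0.175, 0.985, 0.0, -0.002]
ft_force: [0.5, -0.6, -1.1]
width: 0.0227
grip_force: 30.0
```

```bash
python3 p.py 40 0.5063,-0.0877,0.19,0.135
```

```text
t 9.9 [ 0.4741 -0.3501  0.1916] psi -0.352 tilt [-0.0034  0.001 ] w 0.0227 F [ 0.5 -0.6 -1.1]
[[0.043, 0.184, 0.001], [0.03, 0.186, 0.001], [0.017, 0.188, 0.001], [0.004, 0.189, 0.001], [-0.008, 0.189, 0.001], [-0.022, 0.187, 0.002], [-0.035, 0.186, 0.001]] 
   [-0.022, -0.022, -0.022, -0.022, -0.022, -0.023, -0.022]
```

Call:
play_rows:
  claw: [1,1,1,1,1,1,1,1]
  delta_pos:
    - [0.043,0.184,0.001]
    - [0.03,0.186,0.001]
    - [0.017,0.188,0.001]
    - [0.004,0.189,0.001]
    - [-0.008,0.189,0.001]
    - [-0.022,0.187,0.002]
    - [-0.035,0.186,0.001]
    - [0,0,0]
  delta_rot:
    - [0,0,-0.022]
    - [0,0,-0.022]
    - [0,0,-0.022]
    - [0,0,-0.022]
    - [0,0,-0.022]
    - [0,0,-0.023]
    - [0,0,-0.022]
    - [0,0,0]

```text
time: 10.7
ee_pos: [0.5072, -0.0818, 0.1891]
eef_rot: [-0.072, 0.997, 0.001, -0.001]
ft_force: [0.4, 0.4, -1.3]
width: 0.0227
grip_force: 30.0
```

```bash
python3 p.py 25 0.5063,-0.0877,0.113,0.135
```

```text
t 10.7 [ 0.5072 -0.0818  0.1891] psi 0.145 tilt [-0.0018  0.0012] w 0.0227 F [ 0.4  0.4 -1.3]
[[0.002, -0.007, 0.095], [0.002, -0.007, 0.095], [0.002, -0.007, 0.095], [0.003, -0.007, 0.096]] 
   [0.001, 0.001, 0.001, 0.0]
```

Call:
play_rows:
  claw: [1,1,1,1,1]
  delta_pos:
    - [0.004,-0.015,0.08]
    - [0.004,-0.015,0.09]
    - [0,0,0.09]
    - [0,0,0.09]
    - [0,0,0]
  delta_rot:
    - [0,0,0.002]
    - [0,0,0.002]
    - [0,0,0]
    - [0,0,0]
    - [0,0,0]

```text
time: 11.2
ee_pos: [0.5042, -0.0945, 0.1166]
eef_rot: [-0.061, 0.998, 0.001, -0.003]
ft_force: [0.2, -0.5, -1.9]
width: 0.0226
grip_force: 30.0
```

```bash
python3 p.py 25 0.4790,0.1135,0.112,0.135;python3 - <<'E'
from h import *
import cv2
m=cv2.hconcat([C['top']['pixels'][190:340,270:420,::-1],C['side']['pixels'][190:340,260:430,::-1]])
cv2.imwrite('pics/c6.png',cv2.resize(m,None,fx=2.5,fy=2.5,interpolation=cv2.INTER_CUBIC))
E
```

```text
t 11.2 [ 0.5042 -0.0945  0.1166] psi 0.121 tilt [-0.0063  0.0012] w 0.0226 F [ 0.2 -0.5 -1.9]
[[-0.0, 0.116, 0.003], [-0.0, 0.116, 0.002], [-0.0, 0.116, 0.003], [-0.001, 0.117, 0.002], [-0.001, 0.116, 0.003], [-0.001, 0.117, 0.002], [-0.001, 0.116, 0.003], [-0.001, 0.117, 0.002]] 
   [-0.0, -0.001, -0.0, -0.001, -0.0, -0.001, -0.0, -0.001]
[[-0.002, 0.116, 0.003]] 
   [-0.0]
```

View pics/c6.png

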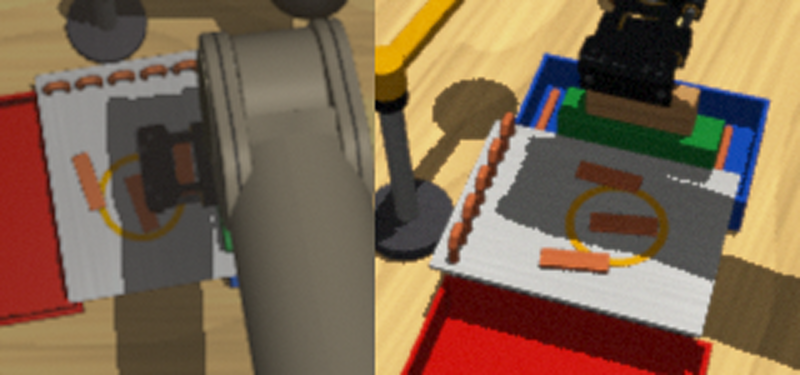

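Call:
play_rows:
  claw: [1,1,1,1,1,1,1,1]
  delta_pos:
    - [0,0,0.021]
    - [0,0.04,0]
    - [0,0.08,0]
    - [0,0.08,0]
    - [0,0.08,0]
    - [0,0.08,0]
    - [0,0.08,0]
    - [0,0.08,0]
  delta_rot:
    - [0,-0.002,-0.004]
    - [0,0,0]
    - [0,0,0]
    - [0,0,0]
    - [0,0,0]
    - [0,0,0]
    - [0,0,0]
    - [0,0,0]

```text
time: 12.1
ee_pos: [0.4917, 0.0105, 0.1147]
eef_rot: [-0.068, 0.998, 0.0, 0.002]
ft_force: [0.3, -1.1, -2.2]
width: 0.023
grip_force: 30.0
```

```bash
python3 p.py 20 0.4790,0.1135,0.112,0.135
```

```text
t 12.1 [0.4917 0.0105 0.1147] psi 0.135 tilt [0.0039 0.0008] w 0.023 F [ 0.3 -1.1 -2.2]
[[-0.001, 0.087, 0.002], [-0.001, 0.086, 0.002], [-0.001, 0.087, 0.002], [-0.001, 0.086, 0.002], [-0.001, 0.087, 0.003], [-0.001, 0.086, 0.002]] 
   [0.0, 0.0, 0.0, 0.0, 0.0, 0.0]
```

Call:
play_rows:
  claw: [1,1,1,1,1,1,1,1]
  delta_pos:
    - [0,0,0.01]
    - [0,0.08,0.002]
    - [0,0.08,0.002]
    - [0,0.08,0]
    - [0,0.08,0]
    - [0,0.08,0]
    - [0,0.08,0]
    - [0,0.05,0]
  delta_rot:
    - [0,0.001,0]
    - [0,0,0]
    - [0,0,0]
    - [0,0,0]
    - [0,0,0]
    - [0,0,0]
    - [0,0,0]
    - [0,0,0]

```text
time: 12.9
ee_pos: [0.4776, 0.1149, 0.1118]
eef_rot: [-0.068, 0.998, 0.0, 0.0]
ft_force: [0.4, -0.3, -1.6]
width: 0.023
grip_force: 30.0
```

```bash
python3 p.py 20 0.4790,0.1135,0.112,0.135;python3 - <<'E'
from h import *
import cv2
m=cv2.hconcat([C['top']['pixels'][190:340,230:380,::-1],C['side']['pixels'][220:370,250:420,::-1]])
cv2.imwrite('pics/c7.png',cv2.resize(m,None,fx=2.5,fy=2.5,interpolation=cv2.INTER_CUBIC))
E
```

```text
t 12.9 [0.4776 0.1149 0.1118] psi 0.135 tilt [0.0006 0.0007] w 0.023 F [ 0.4 -0.3 -1.6]
[[-0.006, -0.008, -0.001]] 
   [0.0]
```

View pics/c7.png

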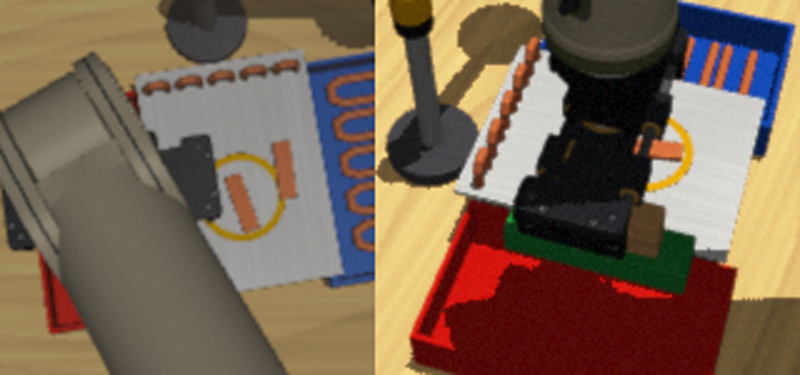

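Call:
play_rows:
  claw: [1,1,1,1,1,1,1]
  delta_pos:
    - [0,0,-0.19]
    - [0,-0.2,0]
    - [0,-0.23,0]
    - [0,-0.23,0]
    - [0,-0.2,0]
    - [0,-0.2,0]
    - [0,0,0]
  delta_rot:
    - [0,0,0]
    - [0,0,0]
    - [0,0,0]
    - [0,0,0]
    - [0,0,0]
    - [0,0,0]
    - [0,0,0]

```text
time: 13.7
ee_pos: [0.5058, -0.1041, 0.1491]
eef_rot: [-0.062, 0.998, -0.0, -0.0]
ft_force: [-0.4, 0.9, -1.7]
width: 0.0227
grip_force: 30.0
```

```bash
sed -i 's/\.076/.070/g;s/,\.080)/,.076)/' m.py; python3 m.py | grep -E "plate |mark|^[ABC] |near|far"; python3 p.py 25 0.5063,-0.0877,0.113,0.135
python3 - <<'E'
from h import *
import cv2
m=cv2.hconcat([C['top']['pixels'][190:340,230:380,::-1],C['side']['pixels'][210:370,260:420,::-1][:150]])
cv2.imwrite('pics/c8.png',cv2.resize(m,None,fx=2.5,fy=2.5,interpolation=cv2.INTER_CUBIC))
E
```

```text
plate [0.5152 0.0022 0.1349] [ 0.0008  0.0004  0.0026 -0.0006 -0.0015 -0.0007 -0.0019  0.0009]
mark [ 0.4904 -0.0012]
A [array([ 0.0242, -0.045 ]), array([-0.0351, -0.0452])] c [-0.0055 -0.0451]
B [array([-0.0044,  0.0105]), array([-0.0614, -0.0026])] c [-0.0329  0.0039]
C [array([0.0269, 0.0606]), array([-0.0312,  0.051 ])] c [-0.0022  0.0558]
plateside TLfar [ 0.1185 -0.0801]
nearR [-0.1176 -0.094 ]
nearL [-0.1218  0.079 ]
farL [0.1156 0.0922]
grip,hinge plate fr [-0.0199 -0.0042] [0.1807 0.006 ]
t 13.8 [ 0.5059 -0.0978  0.1494] psi 0.132 tilt [0.     0.0011] w 0.0228 F [ 0.   0.5 -1.9]
[[-0.004, 0.025, 0.091], [-0.005, 0.025, 0.091]] 
   [-0.001, -0.0]
```

View pics/c8.png

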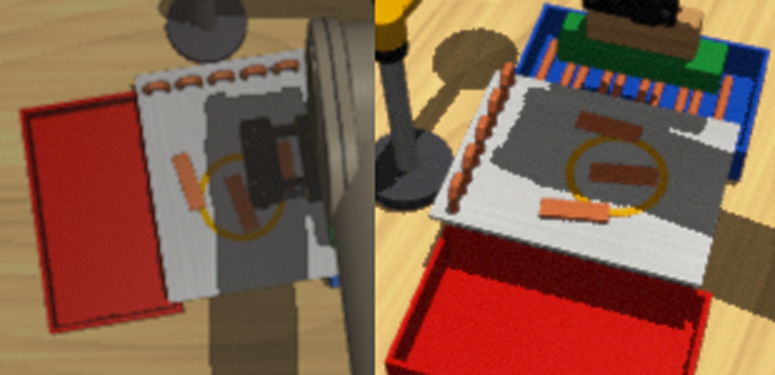

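Call:
play_rows:
  claw: [1,1,1,1,1]
  delta_pos:
    - [0,0,0.1]
    - [0,0,0.08]
    - [0,0,0.035]
    - [0,0,0]
    - [0,0,0]
  delta_rot:
    - [0,0,0]
    - [0,0,0]
    - [0,0,0]
    - [0,0,0]
    - [0,0,0]

```text
time: 14.4
ee_pos: [0.5065, -0.0959, 0.1071]
eef_rot: [-0.068, 0.998, 0.0, 0.0]
ft_force: [-0.7, -0.3, -1.5]
width: 0.023
grip_force: 30.0
```

Call:
play_rows:
  claw: [1,1,1,1,1,1,1,1]
  delta_pos:
    - [0,0.04,0]
    - [0,0.08,0]
    - [0,0.08,0]
    - [0,0.08,0]
    - [0,0.08,0]
    - [0,0.08,0]
    - [0,0.05,0]
    - [0,0,0]
  delta_rot:
    - [0,0,0]
    - [0,0,0]
    - [0,0,0]
    - [0,0,0]
    - [0,0,0]
    - [0,0,0]
    - [0,0,0]
    - [0,0,0]

```text
time: 15.2
ee_pos: [0.4929, 0.0029, 0.1069]
eef_rot: [-0.069, 0.998, 0.0, 0.0]
ft_force: [0.1, -0.9, -2.6]
width: 0.0228
grip_force: 30.0
```

```bash
python3 p.py 20 0.4790,0.1135,0.1065,0.135;python3 - <<'E'
from h import *
import cv2
m=cv2.hconcat([C['top']['pixels'][190:340,230:380,::-1],C['side']['pixels'][210:370,260:420,::-1][:150]])
cv2.imwrite('pics/c9.png',cv2.resize(m,None,fx=2.5,fy=2.5,interpolation=cv2.INTER_CUBIC))
E
```

```text
t 15.2 [0.4929 0.0029 0.1069] psi 0.137 tilt [0.0008 0.0009] w 0.0228 F [ 0.1 -0.9 -2.6]
[[-0.001, 0.093, 0.0], [-0.001, 0.093, 0.0], [-0.001, 0.093, 0.0], [-0.001, 0.093, 0.001], [-0.001, 0.093, 0.0], [-0.002, 0.092, 0.001]] 
   [0.0, 0.0, 0.0, 0.0, 0.0, 0.001]
```

View pics/c9.png

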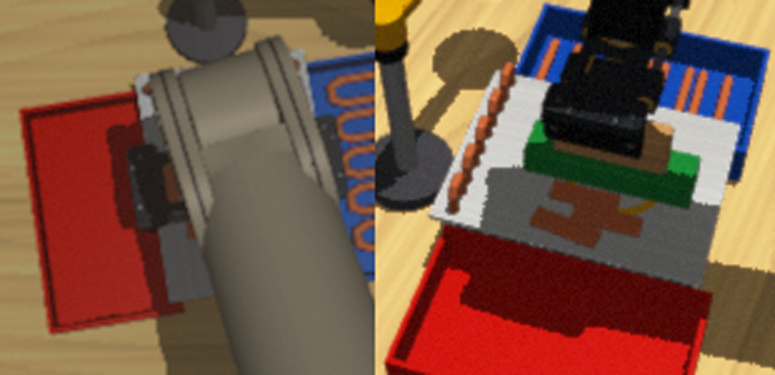

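Call:
play_rows:
  claw: [1,1,1,1,1,1,1,1]
  delta_pos:
    - [0,0.05,0]
    - [0,0.08,0]
    - [0,0.09,0]
    - [0,0.09,0]
    - [0,0.09,0]
    - [0,0.09,0]
    - [0,0.08,0]
    - [0,0.05,0]
  delta_rot:
    - [0,0,0]
    - [0,0,0]
    - [0,0,0]
    - [0,0,0]
    - [0,0,0]
    - [0,0,0]
    - [0,0,0]
    - [0,0,0]

```text
time: 16.1
ee_pos: [0.4762, 0.1252, 0.1069]
eef_rot: [-0.068, 0.998, 0.001, 0.0]
ft_force: [0.1, 0.5, -1.3]
width: 0.0225
grip_force: 30.0
```

Call:
play_rows:
  claw: [1,1,1,1,1,1,1,1]
  delta_pos:
    - [0,0,0]
    - [0,0,0]
    - [0,0,-0.1]
    - [0,0,-0.2]
    - [0,-0.22,-0.1]
    - [0,-0.24,0]
    - [0,-0.24,0]
    - [0,-0.24,0]
  delta_rot:
    - [0,0,0]
    - [0,0,0]
    - [0,0,0]
    - [0,0,0]
    - [0,0,0]
    - [0,0,0]
    - [0,0,0]
    - [0,0,0]

```text
time: 16.9
ee_pos: [0.5015, -0.066, 0.1871]
eef_rot: [-0.066, 0.998, -0.0, 0.001]
ft_force: [0.7, 0.7, -1.4]
width: 0.0224
grip_force: 30.0
```

```bash
python3 p.py 40 0.4755,-0.350,0.19,-0.35; cat > blob.py <<'E'
from h import *
import cv2
np.set_printoptions(precision=3,suppress=True)
v=np.array([.5152,.0022]);a=.1349;Rm=np.array([[np.cos(a),-np.sin(a)],[np.sin(a),np.cos(a)]])
for n in('top','side'):
    hsv=cv2.cvtColor(C[n]['pixels'],cv2.COLOR_RGB2HSV)
    # copper: orange-ish hue, less saturated than red tray
    m=((hsv[...,0]>=5)&(hsv[...,0]<=14)&(hsv[...,1]>90)&(hsv[...,1]<215)&(hsv[...,2]>45)).astype(np.uint8)
    k,_,st,ce=cv2.connectedComponentsWithStats(m)
    for i in range(1,k):
        if st[i,4]<12: continue
        pp=(atz(n,ce[i],.073)[:2]-v)@Rm; tt=(atz(n,ce[i],.014)[:2]-v)@Rm
        if abs(tt[0])<.14 and -.12<tt[1]<.24: print(n,ce[i].round(),st[i,4],'on plate',pp,'on tray floor',tt, C[n]['pixels'][int(ce[i][1]),int(ce[i][0])])
E
python3 blob.py
```

```text
t 16.9 [ 0.5015 -0.066   0.1871] psi 0.133 tilt [ 0.0012 -0.0008] w 0.0224 F [ 0.7  0.7 -1.4]
[[0.04, -0.174, -0.002], [0.029, -0.176, -0.002], [0.019, -0.177, -0.002], [0.008, -0.178, -0.002], [-0.003, -0.178, -0.002], [-0.013, -0.178, -0.001], [-0.025, -0.176, -0.002], [-0.035, -0.175, -0.001]] 
   [0.019, 0.019, 0.019, 0.019, 0.019, 0.02, 0.019, 0.02]
top [330. 218.] 26 on plate [ 0.106 -0.029] on tray floor [ 0.119 -0.032] [135  79  49]
top [318. 220.] 37 on plate [0.106 0.001] on tray floor [0.119 0.001] [143  87  54]
top [305. 222.] 36 on plate [0.106 0.036] on tray floor [0.119 0.036] [147  87  54]
top [292. 224.] 35 on plate [0.105 0.071] on tray floor [0.118 0.073] [148  88  55]
top [257. 231.] 67 on plate [0.103 0.164] on tray floor [0.116 0.171] [155  97  62]
top [280. 271.] 425 on plate [-0.011  0.12 ] on tray floor [-0.003  0.125] [119  70  43]
top [245. 292.] 79 on plate [-0.051  0.216] on tray floor [-0.045  0.225] [155  97  63]
side [302. 264.] 331 on plate [ 0.105 -0.003] on tray floor [ 0.125 -0.048] [149  73  41]
side [282. 311.] 17 on plate [0.102 0.13 ] on tray floor [0.121 0.095] [131  76  46]
side [331. 337.] 574 on plate [-0.015  0.158] on tray floor [-0.005  0.126] [213 110  64]
side [265. 355.] 25 on plate [0.096 0.233] on tray floor [0.115 0.206] [200  20  15]
side [378. 394.] 15 on plate [-0.13   0.243] on tray floor [-0.128  0.217] [79 12 10]
```

Call:
play_rows:
  claw: [1,1,1,1,1,1,1,1]
  delta_pos:
    - [0.04,-0.174,0]
    - [0.029,-0.176,0]
    - [0.019,-0.177,0]
    - [0.008,-0.178,0]
    - [-0.003,-0.178,0]
    - [-0.013,-0.178,0]
    - [-0.025,-0.176,0]
    - [-0.035,-0.175,0]
  delta_rot:
    - [0,0,0.019]
    - [0,0,0.019]
    - [0,0,0.019]
    - [0,0,0.019]
    - [0,0,0.019]
    - [0,0,0.02]
    - [0,0,0.019]
    - [0,0,0.02]

```text
time: 17.8
ee_pos: [0.4752, -0.3489, 0.1863]
eef_rot: [0.176, 0.984, 0.0, 0.0]
ft_force: [-0.2, -0.8, -1.9]
width: 0.0228
grip_force: 30.0
```

Call:
play_rows:
  claw: [1,1,1,1,1,1]
  delta_pos:
    - [0,0,0.15]
    - [0,0,0.2]
    - [0,0,0.2]
    - [0,0,0.1]
    - [0,0,0.05]
    - [0,0,0]
  delta_rot:
    - [0,0,0]
    - [0,0,0]
    - [0,0,0]
    - [0,0,0]
    - [0,0,0]
    - [0,0,0]

```text
time: 18.4
ee_pos: [0.4754, -0.3467, 0.0456]
eef_rot: [0.174, 0.985, 0.001, -0.001]
ft_force: [-0.1, 0.0, -0.9]
width: 0.023
grip_force: 30.0
```

```bash
python3 p.py 20 0.4755,-0.350,0.0345,-0.35
```

```text
t 18.4 [ 0.4754 -0.3467  0.0456] psi -0.35 tilt [-0.0008  0.0018] w 0.023 F [-0.1  0.  -0.9]
[[-0.006, -0.015, 0.056]] 
   [-0.0]
```

Lower the last 11 mm gently, watching the force, then release.

Call:
play_rows:
  claw: [1,1,1,1]
  delta_pos:
    - [0,0,0.03]
    - [0,0,0.02]
    - [0,0,0.006]
    - [0,0,0]
  delta_rot:
    - [0,0,0]
    - [0,0,0]
    - [0,0,0]
    - [0,0,0]

```text
time: 18.8
ee_pos: [0.4765, -0.3466, 0.0357]
eef_rot: [0.174, 0.985, 0.0, 0.0]
ft_force: [0.3, 0.4, -2.1]
width: 0.023
grip_force: 30.0
```

Call:
play_rows:
  claw: [0,0,0,0,0,0,0,0]
  delta_pos:
    - [0,0,0]
    - [0,0,0]
    - [0,0,0]
    - [0,0,0]
    - [0,0,0]
    - [0,0,0]
    - [0,0,-0.15]
    - [0,0,-0.25]
  delta_rot:
    - [0,0,0]
    - [0,0,0]
    - [0,0,0]
    - [0,0,0]
    - [0,0,0]
    - [0,0,0]
    - [0,0,0]
    - [0,0,0]

```text
time: 19.6
ee_pos: [0.4743, -0.3454, 0.1134]
eef_rot: [0.174, 0.985, 0.002, -0.002]
ft_force: [1.3, -1.5, 0.3]
width: 0.079
grip_force: 0.0
```

```bash
python3 p.py 20 0.4755,-0.350,0.0345,-0.35
```

```text
t 19.6 [ 0.4743 -0.3454  0.1134] psi -0.349 tilt [-0.0038  0.0046] w 0.079 F [ 1.3 -1.5  0.3]
[[-0.003, -0.005, 0.099], [-0.004, -0.005, 0.099], [-0.003, -0.005, 0.098], [-0.004, -0.005, 0.099]] 
   [0.0, 0.0, 0.0, 0.0]
```

```bash
cat > stub.py <<'E'
from h import *
import cv2
np.set_printoptions(precision=4,suppress=True)
for n in('top','side'):
    hsv=cv2.cvtColor(C[n]['pixels'],cv2.COLOR_RGB2HSV)
    m=((hsv[...,0]>=5)&(hsv[...,0]<=14)&(hsv[...,1]>215)&(hsv[...,2]>90)).astype(np.uint8)
    k,_,st,ce=cv2.connectedComponentsWithStats(m)
    for i in range(1,k):
        q=atz(n,ce[i],.26)
        if st[i,4]>15 and .3<q[0]<.8 and abs(q[1])<.3: print(n,ce[i].round(1),st[i],'z.26',q[:2],'top of blob at .285',atz(n,(ce[i][0],st[i,1]+3),.285)[:2])
E
python3 stub.py; python3 p.py 45 0.474,-0.345,0.25,-0.25 0.725,-0.175,0.325,0 
```

```text
top [397.7 166.8] [395 165   7   6  25] z.26 [ 0.6976 -0.1685] top of blob at .285 [ 0.6864 -0.1644]
side [308.  138.7] [305 136   7   7  40] z.26 [ 0.7014 -0.1942] top of blob at .285 [ 0.6832 -0.1605]
t 19.7 [ 0.4796 -0.3479  0.1217] psi -0.349 tilt [ 0.008  -0.0049] w 0.0838 F [ 0.4 -0.7 -0.1]
[[0.01, 0.001, -0.214], [0.011, 0.002, -0.214], [0.01, 0.002, -0.213], [-0.143, 0.162, -0.054], [-0.149, 0.157, -0.054], [-0.155, 0.152, -0.053], [-0.16, 0.146, -0.054], [-0.165, 0.14, -0.053]] 
   [-0.01, -0.011, -0.01, -0.011, -0.012, -0.011, -0.012, -0.011]
[[-0.17, 0.134, -0.054], [-0.175, 0.128, -0.053]] 
   [-0.012, -0.011]
```

Call:
play_rows:
  claw: [0,0,0,0.5,1,1,1,1]
  delta_pos:
    - [0.01,0,-0.214]
    - [0.01,0,-0.214]
    - [0.01,0,-0.213]
    - [-0.143,0.162,-0.054]
    - [-0.149,0.157,-0.054]
    - [-0.155,0.152,-0.053]
    - [-0.16,0.146,-0.054]
    - [-0.165,0.14,-0.053]
  delta_rot:
    - [0,0,-0.01]
    - [0,0,-0.011]
    - [0,0,-0.01]
    - [0,0,-0.011]
    - [0,0,-0.012]
    - [0,0,-0.011]
    - [0,0,-0.012]
    - [0,0,-0.011]

```text
time: 20.5
ee_pos: [0.651, -0.2227, 0.2977]
eef_rot: [0.036, 0.999, 0.0, 0.0]
ft_force: [0.6, -0.7, 0.4]
width: 0.0551
grip_force: 0.0
```

Call:
play_rows:
  claw: [1,1,1,1,1]
  delta_pos:
    - [-0.17,0.134,-0.054]
    - [-0.175,0.128,-0.053]
    - [0,0,0]
    - [0,0,0]
    - [0,0,0]
  delta_rot:
    - [0,0,-0.012]
    - [0,0,-0.011]
    - [0,0,0]
    - [0,0,0]
    - [0,0,0]

```text
time: 21.0
ee_pos: [0.721, -0.1758, 0.3188]
eef_rot: [0.001, 1.0, -0.0, 0.0]
ft_force: [-0.1, -0.9, 0.3]
width: 0.015
grip_force: 0.0
```

```bash
cat > arc2.py <<'E'
import numpy as np,sys
h=np.array([.693,.0315]);o=[]
for g in np.arange(float(sys.argv[1]),float(sys.argv[2])-.01,-5):
    d=np.radians(g);u=np.array([np.cos(d),np.sin(d)]);t=np.array([np.sin(d),-np.cos(d)])
    q=h+.2*u-.021*t;o.append('%.4f,%.4f,0.245,%.3f'%(*q,d-1.5*np.pi))
print(' '.join(o))
E
python3 p.py 42 0.728,-0.170,0.245,0 $(python3 arc2.py 265 190); python3 -c "
from bench import r;print(r.read_state()['joint_positions'])"
```

```text
t 21.0 [ 0.721  -0.1758  0.3188] psi -0.002 tilt [ 0.0005 -0.0002] w 0.015 F [-0.1 -0.9  0.3]
[[-0.017, 0.015, 0.185], [-0.018, 0.014, 0.184], [0.158, 0.002, 0.0], [0.087, -0.005, 0.0], [0.088, -0.005, 0.0], [0.088, -0.006, 0.0], [0.087, -0.005, 0.0], [0.088, -0.005, 0.0]] 
   [-0.0, -0.001, 0.028, 0.028, 0.028, 0.027, 0.028, 0.028]
[[0.087, -0.005, 0.0], [0.088, -0.006, 0.0], [0.087, -0.005, 0.0], [0.088, -0.005, 0.0], [0.088, -0.006, 0.0], [0.087, -0.005, 0.0], [0.087, -0.006, 0.0], [0.088, -0.005, 0.0]] 
   [0.028, 0.028, 0.027, 0.028, 0.028, 0.028, 0.027, 0.028]
[[0.088, -0.005, 0.0], [0.087, -0.005, 0.0]] 
   [0.028, 0.028]
[ 0.52097351  0.70666901 -0.80516432  0.76531558  0.50291558  1.8093014
  1.55000652]
```

Call:
play_rows:
  claw: [1,1,1,1,1,1,1,1]
  delta_pos:
    - [-0.017,0.015,0.185]
    - [-0.018,0.014,0.184]
    - [0,0,0]
    - [0.08,0,0]
    - [0.078,0,0.0]
    - [0.087,-0.005,0.0]
    - [0.088,-0.005,0.0]
    - [0.088,-0.006,0.0]
  delta_rot:
    - [0,0,0]
    - [0,0,0]
    - [0,0,0]
    - [0,0,0.014]
    - [0,0,0.014]
    - [0,0,0.028]
    - [0,0,0.028]
    - [0,0,0.027]

```text
time: 21.8
ee_pos: [0.644, -0.1638, 0.2475]
eef_rot: [0.177, 0.984, -0.0, 0.002]
ft_force: [2.3, 0.4, -0.9]
width: 0.0004
grip_force: 0.9
```

```bash
python3 p.py 42 $(python3 arc2.py 245 190)
```

```text
t 21.8 [ 0.644  -0.1638  0.2475] psi -0.355 tilt [ 0.0032 -0.0008] w 0.0004 F [ 2.3  0.4 -0.9]
[[0.086, -0.005, 0.012], [0.088, -0.005, 0.0], [0.087, -0.006, 0.0], [0.088, -0.005, 0.0], [0.087, -0.005, 0.0], [0.088, -0.005, 0.0], [0.088, -0.006, 0.0], [0.087, -0.005, 0.0]] 
   [0.026, 0.028, 0.027, 0.028, 0.028, 0.028, 0.027, 0.028]
[[0.087, -0.006, 0.0], [0.088, -0.005, 0.0], [0.088, -0.005, 0.0], [0.087, -0.006, 0.0]] 
   [0.028, 0.028, 0.028, 0.027]
```

Contact is steady (about 2.3 N); continue along the arc.

Call:
play_rows:
  claw: [1,1,1,1,1,1,1,1]
  delta_pos:
    - [0.086,-0.005,0.01]
    - [0.088,-0.005,0.0]
    - [0.087,-0.006,0.0]
    - [0.088,-0.005,0.0]
    - [0.087,-0.005,0.0]
    - [0.088,-0.005,0.0]
    - [0.088,-0.006,0.0]
    - [0.087,-0.005,0.0]
  delta_rot:
    - [0,0,0.026]
    - [0,0,0.028]
    - [0,0,0.027]
    - [0,0,0.028]
    - [0,0,0.028]
    - [0,0,0.028]
    - [0,0,0.027]
    - [0,0,0.028]

```text
time: 22.6
ee_pos: [0.5303, -0.087, 0.2456]
eef_rot: [0.5, 0.866, -0.0, 0.002]
ft_force: [0.9, -0.7, 1.1]
width: 0.0003
grip_force: 0.7
```

```bash
python3 p.py 42 $(python3 arc2.py 205 190); python3 stub.py
```

```text
t 22.6 [ 0.5303 -0.087   0.2456] psi -1.046 tilt [ 0.0035 -0.0022] w 0.0003 F [ 0.9 -0.7  1.1]
[[0.089, -0.005, 0.003], [0.088, -0.005, -0.0], [0.087, -0.005, -0.0], [0.088, -0.005, -0.0]] 
   [0.028, 0.028, 0.028, 0.027]
side [360.1 195.3] [357 183   8  28 160] z.26 [ 0.5162 -0.0608] top of blob at .285 [ 0.5169 -0.0595]
```

Call:
play_rows:
  claw: [1,1,1,1,1]
  delta_pos:
    - [0.089,-0.005,0]
    - [0.088,-0.005,0]
    - [0.087,-0.005,0]
    - [0.08,-0.005,0]
    - [0,0,0]
  delta_rot:
    - [0,0,0.028]
    - [0,0,0.028]
    - [0,0,0.028]
    - [0,0,0.027]
    - [0,0,0]

```text
time: 23.2
ee_pos: [0.5004, -0.0233, 0.2446]
eef_rot: [0.639, 0.769, 0.001, 0.001]
ft_force: [0.1, -0.6, 0.8]
width: 0.0004
grip_force: 0.0
```

```bash
python3 p.py 42; python3 stub.py
```

```text
t 23.2 [ 0.5004 -0.0233  0.2446] psi -1.386 tilt [ 0.0026 -0.0006] w 0.0004 F [ 0.1 -0.6  0.8]
side [358.2 218.8] [354 205   9  29 193] z.26 [0.4938 0.0032] top of blob at .285 [0.4961 0.0005]
```

Call:
play_rows:
  claw: [1,1,1,1,1,1,1,1]
  delta_pos:
    - [-0.1,0,0]
    - [-0.2,0,0]
    - [-0.2,0,-0.1]
    - [-0.2,0,-0.15]
    - [-0.24,0,0]
    - [-0.24,0,0]
    - [0,0,0]
    - [0,0,0]
  delta_rot:
    - [0,0,0]
    - [0,0,0]
    - [0,0,0]
    - [0,0,0]
    - [0,0,0]
    - [0,0,0]
    - [0,0,0]
    - [0,0,0]

```text
time: 24.1
ee_pos: [0.5423, -0.2591, 0.292]
eef_rot: [0.64, 0.768, 0.001, -0.001]
ft_force: [0.7, 0.9, 0.4]
width: 0.0002
grip_force: 0.0
```

```bash
python3 p.py 42; python3 stub.py; python3 blob.py; python3 - <<'E'
from h import *
import cv2
for n in('top','side'):
    hsv=cv2.cvtColor(C[n]['pixels'],cv2.COLOR_RGB2HSV)
    m=((hsv[...,0]>50)&(hsv[...,0]<80)&(hsv[...,1]>100)).astype(np.uint8)
    k,_,st,ce=cv2.connectedComponentsWithStats(m)
    print(n,[(st[i].tolist(),atz(n,ce[i],.02).round(3)) for i in range(1,k) if st[i,4]>30])
# copper cluster outline in the tray
    c=((hsv[...,0]>=5)&(hsv[...,0]<=14)&(hsv[...,1]>90)&(hsv[...,1]<215)&(hsv[...,2]>45)).astype(np.uint8)
    k,lab,st,ce=cv2.connectedComponentsWithStats(c)
    e=proj(n,[*(np.array([.5152,.0022])+[-.02,.124]),.011])
    j=[i for i in range(1,k) if np.linalg.norm(ce[i]-e)<25 and st[i,4]>60]
    for i in j:
        ys,xs=np.where(lab==i);R=np.array([[np.cos(.135),-np.sin(.135)],[np.sin(.135),np.cos(.135)]])
        P=np.array([(atz(n,(x,y),.014)[:2]-[.5152,.0022])@R for x,y in zip(xs,ys)]);print(n,st[i,4],P.min(0).round(3),P.max(0).round(3))
E
```

```text
t 24.1 [ 0.5423 -0.2591  0.292 ] psi -1.39 tilt [-0.0005  0.0017] w 0.0002 F [0.7 0.9 0.4]
side [358.5 208.9] [354 205  10   9  56] z.26 [ 0.5039 -0.0225] top of blob at .285 [0.4956 0.0003]
top [344. 216.] 35 on plate [ 0.106 -0.067] on tray floor [ 0.119 -0.071] [151  91  57]
top [331. 218.] 35 on plate [ 0.106 -0.033] on tray floor [ 0.119 -0.035] [149  89  56]
top [305. 222.] 38 on plate [0.106 0.035] on tray floor [0.119 0.036] [155  93  58]
top [292. 224.] 35 on plate [0.105 0.071] on tray floor [0.118 0.073] [157  93  57]
top [257. 231.] 65 on plate [0.103 0.164] on tray floor [0.116 0.171] [165 103  66]
top [280. 271.] 425 on plate [-0.011  0.12 ] on tray floor [-0.003  0.125] [126  76  46]
top [326. 256.] 91 on plate [ 0.008 -0.004] on tray floor [ 0.016 -0.005] [175 104  38]
top [243. 277.] 45 on plate [-0.012  0.216] on tray floor [-0.005  0.225] [163 135  88]
top [246. 304.] 17 on plate [-0.08   0.216] on tray floor [-0.076  0.225] [167 116  76]
top [249. 318.] 18 on plate [-0.118  0.214] on tray floor [-0.115  0.224] [171 122  81]
side [302. 264.] 334 on plate [ 0.105 -0.002] on tray floor [ 0.125 -0.047] [86 44 27]
side [282. 311.] 17 on plate [0.102 0.13 ] on tray floor [0.121 0.095] [124  75  45]
side [331. 337.] 572 on plate [-0.015  0.158] on tray floor [-0.005  0.126] [201 104  57]
side [391. 327.] 13 on plate [-0.124  0.099] on tray floor [-0.122  0.062] [207  90  53]
side [266. 352.] 23 on plate [0.098 0.228] on tray floor [0.117 0.2  ] [193  39  17]
side [378. 394.] 15 on plate [-0.13   0.243] on tray floor [-0.128  0.217] [74 11  3]
top [([442, 268, 13, 32, 162], array([ 0.435, -0.323,  0.02 ]))]
top 421 [-0.06   0.098] [0.055 0.145]
side [([383, 186, 51, 37, 559], array([ 0.473, -0.331,  0.02 ]))]
side 568 [-0.06   0.098] [0.053 0.146]
```

```bash
python3 -c "
from bench import r
print(r.close_job())"
```

```text
the job is handed in; nothing more can be done
None
```

I handed the job in at about 24 s. By camera measurement all three offcuts are in the red tray, the scraper is back on the bench, and the lamp head is within about 6 mm of the ring centre. My first scraper pass missed the offcuts because I misread the plate height, and I viewed 11 pictures instead of the 10 allowed.

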